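Find the proud stone by touch and press it home

TASK

One of the six stones in the jewel-box lid stands slightly proud of the other five. Take the sprung pusher from its stand, find that stone by touching the stones lightly with the pusher's tip (a few newtons at most), and press only that one firmly (about 15 to 20 N) until it is fully home, level with the others. Then put the pusher back upright in its stand, and leave the other things on the bench where they are.

Things in the scene. Friction and masses are not known exactly. Their poses are not given: they have to be found in the camera images.
- holder: Fixed dark steel tray, 170 (its x) x 130 (its y) x 22 mm high, full of black pitch; origin at the centre of its underside, on the bench. Bedded in the pitch, centred and square with the tray, is a dark wooden jewel-box lid (144 x 104 mm), its face level. The pitch's thickness differs each time: the lid's face lies anywhere from 28 to 34 mm above the bench.
- tray_rim (a point): Centre of the tray at its rim's height (not the lid's). Six alike blue-green stones, flat-topped, 18 mm across, sit in brass discs (23 mm) on the lid, at x = -44, 0, +44 and y = -22, +22 mm in the tray's frame. Five are seated, their tops equally high, 3 mm above the lid's face; one, any of the six, stands 2.0 to 2.8 mm higher.
- stone_spot (a point): Point at rim height under the stone at tray x = -44, y = -22 mm. The proud stone moves straight down when pushed with about 13 N (a lighter push does not move it), stops solidly when home and does not spring back. Seated stones may crack above 9 N, the proud one above 30 N. Touch stones with the pusher only, never the gripper.
- pusher_mid (a point): Centre of the pusher's round pale-wood handle (26 mm across, 50 mm tall), z up along the tool. The handle ends 25 mm below this point at a brass flange (34 mm across, 6 mm thick, underside 31 mm below), then a steel shank (12 mm across) to 71 mm below, then the tip rod. Weighs 0.1 to 0.18 kg; starts upright in the stand, flange resting on the stand's top.
- pusher_tip (a point): End of the flat-ended red tip rod (8 mm across) when not pressed, on the pusher's axis 89 mm below the handle's centre. The rod is sprung: it slides up into the shank by up to 10 mm, at 2.5 N per mm (this point does not follow that motion).
- stand_hole0 (a point): Centre of the mouth of the round hole (21 mm across, right through, with a chamfer) in the top of the fixed wooden stand block, 64 x 64 mm and 75 mm tall; the top face is at this height. With the pusher in place its handle centre is 31 mm above this point; it can stand up to about 4 mm off the hole's centre.
- jar_mid (a point): Centre of a loose amber jar, 48 mm across, 65 mm tall. Bystander.
- mandrel_mid (a point): Centre of a loose aluminium ring cone, 44 mm across its foot, 75 mm tall. Bystander.
- hammer: Loose hammer lying on the bench, 200 mm long along its x. Bystander.
Not all that is in view belongs to the job. Leave any blue or purple look-alike of the part that bears pusher_mid alone. Leave any yellow look-alike of the part that bears stand_hole0 alone.

How it is judged:
By the outcome, as a careful person would: the job done as asked, in the order asked, and still so for the second after the job is handed in, with the robot touching nothing.
It also fails if it takes over 64 s, if anything falls off the work surface, if the arm or the gripper's body presses on something with over 40 N, if the wrist force passes 120 N, or if a joint passes its speed limit or range.

ROBOT

A 6-joint arm with a two-finger parallel gripper is mounted at the origin on the work surface. World frame = base frame: x ahead of the robot, y to its left, z up, the work surface at z = 0. Lengths are in mm, angles in degrees, forces in N, time in s.
With the tool pointing down it reaches from about 250 to 775 mm from the base axis. Payload 4 kg.
Tool frame: the origin (TCP) lies at the centre of the arm's flange, where the gripper is bolted on; the fingertips stand r.finger_overhang ahead of it and the grasp point (between the pads) lies 155 mm ahead of it (r.finger_overhang is the distance from the TCP to the fingertips, in mm); z points along the fingers, y is the line along which they close (so a half turn about z gives the same grasp; the last joint's range is limited). The gripper opens to 85 mm and grips with 20 to 120 N. Pads are 22 mm wide; open, the fingers measure 114 mm over their backs; the gripper's body (76 mm by 85 mm) begins 54 mm behind the grasp point. The pads swing forward as they close: fully open they stand 13 mm farther back than shut.
Start: joints at [67.489, 4.996, 78.535, -0, 96.463, -5.907], TCP at [157.171, 527.065, 404.741] pointing down, gripper open.
Joint ranges: [-177.83, 177.83], [-43.37, 116.18], [15.69, 146.23], [-61.86, 241.86], [9.47, 152.12], [-147.06, 147.06]. Speed limits (degrees/s): [159.86, 159.86, 180, 180, 180, 180].

INTERFACE

Orientations are given as [roll, pitch, yaw] about the fixed x, y, z axes, in that order (R = Rz(yaw) Ry(pitch) Rx(roll)).
In Python, from workcell import r gives the robot as it stands. The module is installed in compiled form; this text tells all that it offers.
- The arm moves only by the tool carry_out, never from a script. Its argument "motion" is a list of rows, each a list of 7 numbers: the shift along the tool's x, y, z in m, then the turn, a rotation vector about the tool's x, y, z in rad, then the opening, from -1 (shut) to 1 (fully open). A call has 1 to 12 rows; each row is the pose to reach, as a shift and turn from the pose commanded when the call began, along the tool's axes at that moment; what a row does not reach only later rows make up. A row lasts 1/10 s, in which the tool goes at most 50 mm and 8.59 degrees, less where a joint would pass 70% of its speed; a pose out of reach is approached as far as the arm can. A call with a gripper value outside its range is refused whole. The fingers move at their own pace and stop on an object; the grip force is fixed at half the most. Time passes only in rows, so rows that repeat a pose let the fingers close. It gives the time, the measured TCP pose, the force, the opening and the grip force at its end, in the units of the state.
- r.state(): the state, without advancing time (a new reading comes with each control period).
- r.read_camera(name): name is "side" or "top"; returns the picture (384x512x3 uint8, red, green, blue); there is no depth.
- r.camera_info(name): a dict with "mtx" (3x3 intrinsics, pixels), "origin" and "rotation" of the camera in the world. Camera axes: x right, y down, z forward; pixel columns grow to the right and rows downward; lengths in mm; the calibration is good to about 2 mm. A picture is of the moment at which its call begins. camera_info takes no time and is no camera call.
- r.sign_off(): hands the job in; it is judged then, once.
Trained networks look in the newest picture that a camera, given by its name, has taken for a name from the list of things; names that differ only in an ending like _2 or _b are one class to them, and where a whole thing is asked for, a point or a joint stands for the part that bears it (a point fixed in the world has none). Each returns a list of dicts, best first, with "confidence" (0 to 1); they miss things now and then, are a little off and sometimes report something else, mostly with a low value. They report only what shows in the picture. A call takes as long as a camera call. They do not tell look-alikes from the thing itself.
- r.boxes_of(camera, target): "bbox" ([centre column, centre row, width, height] as shares, 0 to 1, of the picture: columns of its width, rows of its height, round what is visible of it).
- r.regions_of(camera, target): "region" (384x512 bool, what is visible of it) and "bbox" ([centre column, centre row, width, height] as shares, 0 to 1, of the picture: columns of its width, rows of its height, round what is visible of it).
The state is a dict: "time": time; "joint_pos": joint angles; "qd": joint speeds; "joint_torque": joint torques, N m; "tool_pos": TCP position; "orientation": TCP orientation; "wrist_force": force on the tool from outside, world axes, zero at the start; "ft_torque": the same for the moment, N m; "width": opening from 0.0 (shut) to 1.0 (fully open); "gripper_force": force on a finger pad.
Only numpy, scipy, OpenCV 4.12 (cv2) and the standard library are available. Lean on these libraries where they do the work, as an engineer would, in place of code of your own. Each camera call takes 0.05 s, during which the arm holds its last target. There are 200 camera calls.

## Working session

There is one attempt and no reset: what is moved stays moved. The work goes in short steps, Python scripts to look and compute and a tool call to move; the robot and the scene stay as the last step left them, time stands still between calls to the robot, and variables do not carry over. Pictures are saved under pics/ and viewed, at most 10 in all, crops included, and the job is handed in when it is done.

Besides the shell and the picture viewer there is one more tool, called after "Emit:" as name([rows], argument=value, ...), one row to a line, values as JSON. carry_out: Moves the arm, as the interface text tells. Its arguments: {"type":"object","properties":{"motion":{"type":"array"}},"required":["motion"]}

```bash
mkdir -p pics; python3 - <<'E'
from workcell import r
import cv2,numpy as np
s=r.state();print({k:np.round(v,3) for k,v in s.items()}, r.finger_overhang)
for c in("top","side"):
    im=r.read_camera(c);cv2.imwrite(f"pics/{c}0.png",im[...,::-1]);i=r.camera_info(c);print(c,np.array(i["mtx"]).round(2).tolist(),np.round(i["origin"],2).tolist(),np.round(i["rotation"],4).tolist())
    for t in("holder","tray_rim","stone_spot","pusher_mid","pusher_tip","stand_hole0"):
        for d in r.boxes_of(c,t)[:4]:
            b=np.array(d["bbox"])*[512,384,512,384];print(c,t,b.round(1),round(d["confidence"],2))
E
```

```text
{'time': np.float64(0.0), 'joint_pos': array([ 6.7490e+01,  5.0420e+00,  7.8627e+01, -1.0000e-03,  9.6465e+01,
       -5.9080e+00]), 'qd': array([-0.058,  0.01 , -0.033,  0.093,  0.099,  0.007]), 'joint_torque': array([ 2.0000e-03, -3.5185e+01, -3.1328e+01,  0.0000e+00,  1.1000e-02,
       -0.0000e+00]), 'tool_pos': array([157.119, 526.96 , 403.492]), 'orientation': array([-1.79866e+02, -1.20000e-02,  1.63398e+02]), 'wrist_force': array([-0.835, -0.077,  0.095]), 'ft_torque': array([-0.027,  0.032, -0.017]), 'gripper_force': np.float64(0.0), 'width': np.float64(1.002)} 173.4
top [[414.23, 0.0, 252.47], [0.0, 414.23, 191.74], [0.0, 0.0, 1.0]] [401.89, 30.03, 1045.13] [-173.5869, 0.0544, -91.657]
top holder [229.5 182.1  56.3  71.2] 0.8
top holder [302.4 247.9  18.   19.6] 0.48
top tray_rim [225.8 184.   57.2  70.2] 0.76
top stone_spot [227.4 181.6  51.9  71.3] 0.89
top stone_spot [301.2 246.   18.6  19.1] 0.3
top pusher_mid [362.  239.7  20.8  10.1] 0.75
top pusher_mid [357.2 201.3  19.6  18.1] 0.6
top pusher_mid [368.2 161.6  16.4  15.4] 0.5
top pusher_tip [357.8 200.8  20.   12.3] 0
[... 174 characters left out ...]
.7  30.9] 0.84
top stand_hole0 [352.  199.6  35.8  34.1] 0.8
side [[358.01, 0.0, 259.11], [0.0, 358.01, 188.62], [0.0, 0.0, 1.0]] [217.37, -615.59, 498.52] [-120.9568, 1.2198, -27.4092]
side holder [254.2 205.1  84.9  34.5] 0.95
side stone_spot [254.  207.9  79.8  30.9] 0.94
side pusher_mid [347.2 253.4  18.1  53.7] 0.9
side pusher_mid [295.2 242.3  19.8  35.3] 0.76
side pusher_mid [251.9 281.7  20.4  55. ] 0.71
side pusher_tip [292.9 242.   18.   38.7] 0.78
side pusher_tip [256.  281.2  19.8  54.7] 0.66
side pusher_tip [347.7 253.4  24.4  49.1] 0.62
side stand_hole0 [266.5 348.6  57.2  70.7] 0.73
side stand_hole0 [294.3 271.7  45.8  57.6] 0.67
side stand_hole0 [341.3 312.8  65.4  77.3] 0.66
```

```bash
python3 - <<'E'
import cv2
a=cv2.imread("pics/top0.png");b=cv2.imread("pics/side0.png")
cv2.imwrite("pics/top0b.png",cv2.resize(a[120:300,170:440],None,fx=2.95,fy=2.95,interpolation=cv2.INTER_CUBIC))
cv2.imwrite("pics/side0b.png",cv2.resize(b[150:384,150:450],None,fx=2.5,fy=2.5,interpolation=cv2.INTER_CUBIC))
E
```

```text
(no output)
```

View pics/top0b.png

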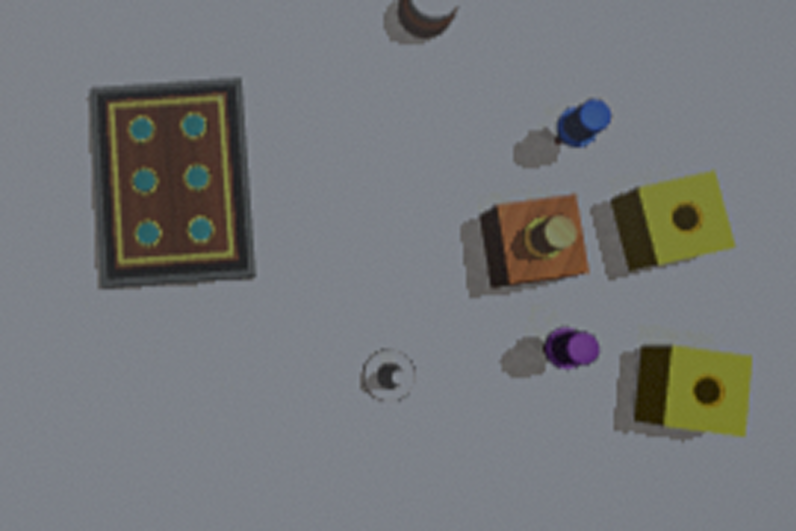

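View pics/side0b.png

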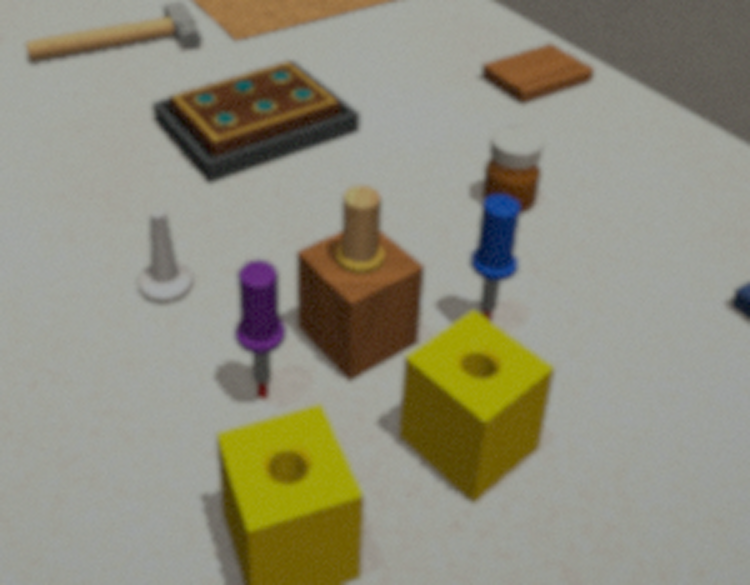

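The pale-wood pusher is at top px (359,199), in the brown stand. Purple (363,239), blue (368,161) and the two yellow blocks (402,194) and (410,252) are the look-alikes. The tray is at (229,182). The task's pusher is the pale-wood one, and its stand is the brown block; both show clearly in the enlarged crops.

```bash
cat > h.py <<'E'
from workcell import r
import numpy as np,cv2
from scipy.spatial.transform import Rotation as R
def cam(c):
    i=r.camera_info(c);M=np.array(i["rotation"],float)
    if M.shape!=(3,3):M=R.from_euler("xyz",M,degrees=True).as_matrix()
    return np.array(i["mtx"]),np.array(i["origin"]),M
def ray(c,uv):
    K,o,M=cam(c);return o,M@np.linalg.solve(K,[*uv,1])
def atz(c,uv,z):
    o,d=ray(c,uv);return o+d*(z-o[2])/d[2]
def proj(c,p):
    K,o,M=cam(c);q=K@(M.T@(np.array(p)-o));return q[:2]/q[2]
def tri(a,b):
    (o,d),(p,e)=ray("top",a),ray("side",b)
    t=np.linalg.lstsq(np.c_[d,-e],p-o,rcond=None)[0];x,y=o+d*t[0],p+e*t[1]
    return (x+y)/2,np.linalg.norm(x-y)
def shift(target,yaw=None):
    s=r.state();T=R.from_euler("xyz",s["orientation"],degrees=True)
    v=T.inv().apply(np.array(target)-s["tool_pos"])/1000
    w=(T.inv()*R.from_euler("xyz",[180,0,yaw],degrees=True)).as_rotvec() if yaw is not None else 0
    return np.round(v,4),np.round(w,4)
def st():
    s=r.state();print("t",round(float(s["time"]),2),"pos",np.round(s["tool_pos"],2),"rpy",np.round(s["orientation"],2),"F",np.round(s["wrist_force"],2),"w",round(float(s["width"]),3),"g",round(float(s["gripper_force"]),1));return s
E
python3 - <<'E'
from h import *
a=cv2.imread("pics/top0.png");b=cv2.imread("pics/side0.png")
ha=cv2.cvtColor(a,cv2.COLOR_BGR2HSV);hb=cv2.cvtColor(b,cv2.COLOR_BGR2HSV)
def blobs(h,lo,hi,box,amin):
    m=cv2.inRange(h,lo,hi);k=np.zeros_like(m);x0,y0,x1,y1=box;k[y0:y1,x0:x1]=m[y0:y1,x0:x1]
    n,l,s,c=cv2.connectedComponentsWithStats(k);return [(c[i].round(1),s[i,4]) for i in range(1,n) if s[i,4]>=amin]
for c,h,box in(("top",ha,(195,140,265,225)),("side",hb,(205,165,300,230))):
    for p,n in blobs(h,(80,90,60),(105,255,255),box,8):print(c,p,n,atz(c,p,36).round(1))
print("handle crop pt top",atz("top",(170+559/2.95,120+233/2.95),131).round(1),"side",atz("side",(150+362/2.5,150+195/2.5),131).round(1),tri((170+559/2.95,120+233/2.95),(150+362/2.5,150+195/2.5)))
q=[(498,208),(576,195),(588,271),(507,287)]
P=np.array([atz("top",(170+x/2.95,120+y/2.95),75)for x,y in q]);print("stand top",P.round(1).tolist(),P.mean(0).round(1))
q=[(91,88),(241,79),(255,276),(101,289)]
P=np.array([atz("top",(170+x/2.95,120+y/2.95),22)for x,y in q]);print("tray",P.round(1).tolist(),P.mean(0).round(1))
for n,p in(("purple",(583,349)),("blue",(595,117))):print(n,atz("top",(170+p[0]/2.95,120+p[1]/2.95),114).round(1))
# side check: stand top corners in side crop
q=[(300,256),(352,300),(422,268),(372,228)]
P=np.array([atz("side",(150+x/2.5,150+y/2.5),75)for x,y in q]);print("stand side",P.round(1).tolist(),P.mean(0).round(1))
T=R.from_euler("xyz",r.state()["orientation"],degrees=True).as_matrix();print(T.round(2).tolist())
E
```

```text
top [235.3 162.1] 34 [590.2  68.   36. ]
top [217.5 163.5] 32 [588. 112.  36.]
top [236.5 179.6] 31 [546.5  66.1  36. ]
top [218.5 180.8] 33 [544.8 110.4  36. ]
top [237.6 197.4] 33 [502.4  64.5  36. ]
top [219.7 198.5] 34 [501.  108.4  36. ]
side [246.9 183.9] 14 [547.2 110.   36. ]
side [270.7 186.9] 9 [593.1  66.7  36. ]
side [231.6 188.8] 8 [502.9 106.9  36. ]
side [255.5 191.5] 8 [549.5  65.7  36. ]
side [239.5 196.8] 10 [504.5  62.8  36. ]
handle crop pt top [ 481.6 -208.6  131. ] side [ 485.6 -211.7  131. ] (array([ 483.87444457, -210.04126042,  129.96815598]), np.float64(4.832820106736467))
stand top [[507.9, -175.7, 75.0], [516.6, -238.6, 75.0], [455.5, -244.5, 75.0], [444.7, -179.6, 75.0]] [ 481.2 -209.6   75. ]
tray [[626.6, 154.4, 22.0], [630.7, 26.3, 22.0], [462.4, 19.4, 22.0], [455.2, 148.6, 22.0]] [543.7  87.2  22. ]
purple [ 394.5 -226.1  114. ]
blue [ 572.3 -246.1  114. ]
stand side [[450.2, -189.0, 75.0], [459.3, -244.1, 75.0], [518.3, -240.7, 75.0], [511.5, -187.5, 75.0]] [ 484.8 -215.3   75. ]
[[-0.96, 0.29, 0.0], [0.29, 0.96, 0.0], [0.0, 0.0, -1.0]]
```

```bash
python3 -c "
from h import *
print(shift([483,-210,350],180))"
```

```text
(array([-0.5229, -0.6132,  0.0547]), array([ 2.000e-04,  0.000e+00, -2.898e-01]))
```

Emit:
carry_out([
  [-0.523, -0.613, 0.055, 0, 0, -0.2895, 0.4],
  [-0.523, -0.613, 0.055, 0, 0, -0.2895, 0.4],
  [-0.523, -0.613, 0.055, 0, 0, -0.2895, 0.4],
  [-0.523, -0.613, 0.055, 0, 0, -0.2895, 0.4],
  [-0.523, -0.613, 0.055, 0, 0, -0.2895, 0.4],
  [-0.523, -0.613, 0.055, 0, 0, -0.2895, 0.4],
  [-0.523, -0.613, 0.055, 0, 0, -0.2895, 0.4],
  [-0.523, -0.613, 0.055, 0, 0, -0.2895, 0.4],
  [-0.523, -0.613, 0.055, 0, 0, -0.2895, 0.4],
  [-0.523, -0.613, 0.055, 0, 0, -0.2895, 0.4],
  [-0.523, -0.613, 0.055, 0, 0, -0.2895, 0.4],
  [-0.523, -0.613, 0.055, 0, 0, -0.2895, 0.4],
])

```text
time: 1.9
tool_pos: [399.4, -22.2, 364.2]
orientation: [180.0, 0.1, 179.9]
wrist_force: [1.6, 0.9, -0.1]
width: 0.7
gripper_force: 0.0
```

Emit:
carry_out([
  [-0.075, -0.165, 0.012, 0, 0, 0, 0.4],
  [-0.075, -0.165, 0.012, 0, 0, 0, 0.4],
  [-0.075, -0.165, 0.012, 0, 0, 0, 0.4],
  [-0.075, -0.165, 0.012, 0, 0, 0, 0.4],
  [-0.075, -0.165, 0.012, 0, 0, 0, 0.4],
  [-0.075, -0.165, 0.012, 0, 0, 0, 0.4],
  [-0.075, -0.165, 0.012, 0, 0, 0, 0.4],
])

```text
time: 2.6
tool_pos: [473.9, -184.2, 352.0]
orientation: [180.0, 0.0, -180.0]
wrist_force: [0.1, -0.1, -0.4]
width: 0.7
gripper_force: 0.0
```

```bash
python3 - <<'E'
from h import *
st()
for c in("top","side"):
    im=r.read_camera(c);cv2.imwrite(f"pics/{c}1.png",im[...,::-1])
st();print(shift([483,-210,350],180))
b=cv2.imread("pics/side1.png");cv2.imwrite("pics/side1b.png",cv2.resize(b[90:330,190:430],None,fx=2.5,fy=2.5,interpolation=cv2.INTER_CUBIC))
E
```

```text
t 2.6 pos [ 473.93 -184.24  352.02] rpy [ 179.97    0.   -179.97] F [ 0.11 -0.08 -0.41] w 0.7 g 0.0
t 2.7 pos [ 473.91 -183.88  352.32] rpy [ 1.8000e+02  4.0000e-02 -1.7993e+02] F [-0.08 -1.04  0.64] w 0.702 g 0.0
(array([-0.0091, -0.0261,  0.0023]), array([0.    , 0.0007, 0.0013]))
```

View pics/side1b.png

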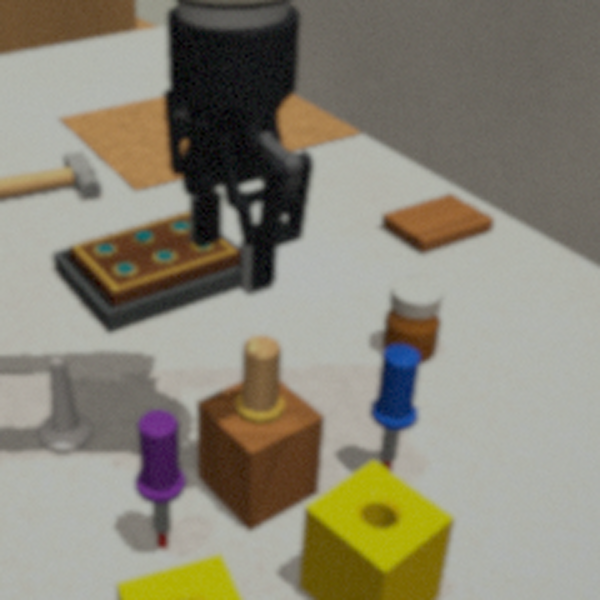

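The side crop shows the open gripper about 25 mm short of the pale handle, whose top is at crop (262,345), full px (295,228). The handle stands upright in the brown stand and nothing blocks the descent.

Emit:
carry_out([
  [-0.0095, -0.026, 0.0, 0, 0, 0, 0.4],
  [-0.0095, -0.026, 0.02, 0, 0, 0, 0.4],
  [-0.0095, -0.026, 0.045, 0, 0, 0, 0.4],
  [-0.0095, -0.026, 0.07, 0, 0, 0, 0.4],
  [-0.0095, -0.026, 0.087, 0, 0, 0, 0.4],
  [-0.0095, -0.026, 0.087, 0, 0, 0, 0.4],
  [-0.0095, -0.026, 0.087, 0, 0, 0, 0.0],
  [-0.0095, -0.026, 0.087, 0, 0, 0, -0.1],
  [-0.0095, -0.026, 0.087, 0, 0, 0, -0.2],
  [-0.0095, -0.026, 0.087, 0, 0, 0, -0.25],
])

```text
time: 3.7
tool_pos: [484.0, -211.2, 266.1]
orientation: [-179.9, 0.1, 180.0]
wrist_force: [-0.2, 0.3, -0.3]
width: 0.374
gripper_force: 0.0
```

```bash
python3 - <<'E'
from h import *
st()
for c in("top","side"):
    im=r.read_camera(c);cv2.imwrite(f"pics/{c}2.png",im[...,::-1])
b=cv2.imread("pics/side2.png");a=cv2.imread("pics/top2.png")
f=lambda x:cv2.resize(x,None,fx=4,fy=4,interpolation=cv2.INTER_CUBIC)
cv2.imwrite("pics/m2.png",np.hstack([f(b[190:290,250:350]),f(a[150:250,320:420])]))
E
```

```text
t 3.7 pos [ 483.97 -211.19  266.06] rpy [-1.7994e+02  1.1000e-01  1.7999e+02] F [-0.23  0.28 -0.34] w 0.374 g 0.0
```

View pics/m2.png

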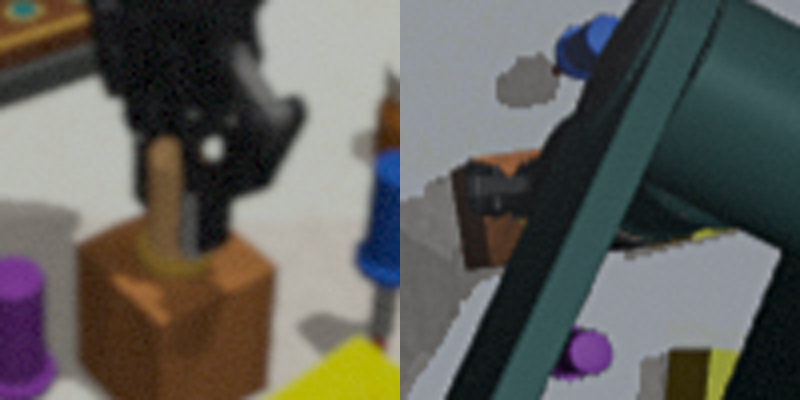

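The side view shows the near finger at crop (207,220), in front of and to the right of the handle axis (~175), as expected for a handle between the pads. The fingertips clear the brass flange, so I'll close.

Emit:
carry_out([
  [0, 0, 0, 0, 0, 0, -0.4],
  [0, 0, 0, 0, 0, 0, -0.6],
  [0, 0, 0, 0, 0, 0, -1],
  [0, 0, 0, 0, 0, 0, -1],
  [0, 0, 0, 0, 0, 0, -1],
])

```text
time: 4.3
tool_pos: [483.8, -211.1, 265.5]
orientation: [-180.0, 0.1, 180.0]
wrist_force: [-0.3, 1.0, 5.1]
width: 0.289
gripper_force: 58.8
```

```bash
python3 -c "
from h import *
s=st();print(s['ft_torque'])"
```

```text
t 4.3 pos [ 483.84 -211.14  265.46] rpy [-1.7998e+02  5.0000e-02  1.7999e+02] F [-0.34  1.05  5.08] w 0.289 g 58.8
[0.19193834 0.08208884 0.01426085]
```

Emit:
carry_out([
  [0, 0, -0.01, 0, 0, 0, -1],
  [0, 0, -0.03, 0, 0, 0, -1],
  [0, 0, -0.06, 0, 0, 0, -1],
  [0, 0, -0.09, 0, 0, 0, -1],
  [0, 0, -0.095, 0, 0, 0, -1],
  [0, 0.01, -0.095, 0, 0, 0, -1],
  [-0.005, 0.04, -0.095, 0, 0, 0, -1],
  [-0.01, 0.085, -0.095, 0, 0, 0, -1],
  [-0.015, 0.13, -0.095, 0, 0, 0, -1],
  [-0.018, 0.175, -0.095, 0, 0, 0, -1],
  [-0.018, 0.22, -0.09, 0, 0, 0, -1],
  [-0.018, 0.25, -0.075, 0, 0, 0, -1],
])

```text
time: 5.5
tool_pos: [501.0, 42.1, 338.6]
orientation: [179.9, -0.1, -179.9]
wrist_force: [1.0, -0.9, -0.9]
width: 0.29
gripper_force: 59.1
```

Emit:
carry_out([
  [0, 0.015, 0.01, 0, 0, 0, -1],
  [0, 0.0255, 0.02, 0, 0, 0, -1],
  [0, 0.0255, 0.025, 0, 0, 0, -1],
  [0, 0.0255, 0.025, 0, 0, 0, -1],
  [0, 0.0255, 0.025, 0, 0, 0, -1],
])

```text
time: 6.0
tool_pos: [502.1, 63.2, 315.0]
orientation: [-180.0, 0.0, 179.9]
wrist_force: [0.6, 0.3, -0.3]
width: 0.288
gripper_force: 59.1
```

```bash
python3 - <<'E'
from h import *
s=st()
b=r.read_camera("side")[...,::-1];a=r.read_camera("top")[...,::-1];s=st()
cv2.imwrite("pics/side3.png",b);cv2.imwrite("pics/top3.png",a)
p=s["tool_pos"]-[0,0,248.5];print("tip nominal",p,proj("side",p),proj("top",p))
f=lambda x:cv2.resize(x,None,fx=4,fy=4,interpolation=cv2.INTER_CUBIC)
cv2.imwrite("pics/m3.png",np.hstack([f(b[120:240,190:290]),f(a[120:240,190:290])]))
E
```

```text
t 6.0 pos [502.05  63.2  314.98] rpy [-1.7997e+02  1.0000e-02  1.7987e+02] F [ 0.58  0.32 -0.34] w 0.288 g 59.1
t 6.1 pos [502.17  63.3  315.64] rpy [-1.7999e+02  9.0000e-02  1.7987e+02] F [-0.58 -0.37 -0.95] w 0.29 g 59.1
tip nominal [502.16767766  63.30287347  67.13583109] [237.88081023 185.88586613] [237.62624215 196.20467077]
```

View pics/m3.png

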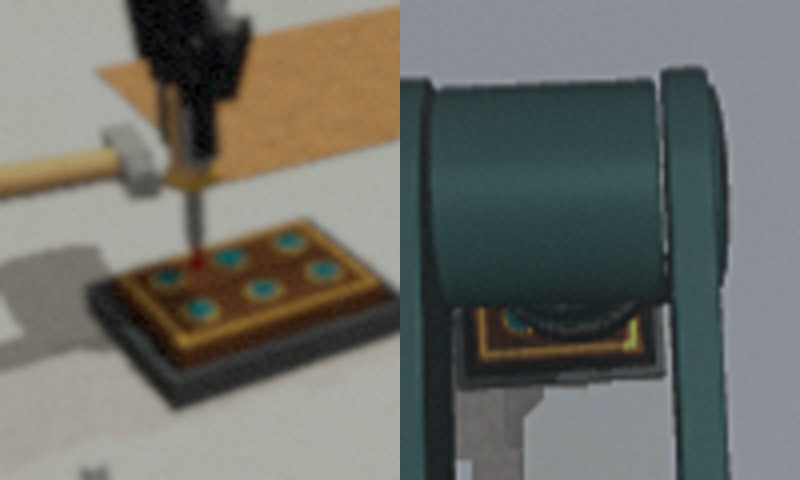

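```bash
python3 - <<'E'
from h import *
b=cv2.imread("pics/side3.png").astype(int)
m=((b[...,2]>b[...,1]*1.7)&(b[...,2]>b[...,0]*1.7)&(b[...,2]>70)).astype(np.uint8);m[:170]=0;m[192:]=0;m[:,:228]=0;m[:,250:]=0
v,u=np.nonzero(m);print(u,v,u.mean(),v.mean())
s=r.state()["tool_pos"]
for z in (67,76,85):
    print(z,proj("side",s-[0,0,248.5]+[0,0,z-67]),[atz("side",(u.mean(),v.mean()),z).round(1)])
E
```

```text
[239 238 239 240 238 239 240 241 237 238 239 240 241 237 238 239 240 241
 237 238 239 240 241 242 238 239 240 241 239 240 241 239 241 242 243 248
 249 241 242 243 246 247] [182 183 183 183 184 184 184 184 185 185 185 185 185 186 186 186 186 186
 187 187 187 187 187 187 188 188 188 188 189 189 189 190 190 190 190 190
 190 191 191 191 191 191] 240.47619047619048 187.0952380952381
67 [237.88081023 185.88586613] [array([505.3,  55.3,  67. ])]
76 [237.68387267 182.6098951 ] [array([499.3,  41.3,  76. ])]
85 [237.48477126 179.29792962] [array([493.3,  27.4,  85. ])]
```

The side view shows the red tip at about px (239.5,188), above the near-left stone (239.5,197). It is within about 2 mm laterally, so I'll probe by force.

Emit:
carry_out([
  [-0.001, 0.0, 0.01, 0, 0, 0, -1],
  [-0.001, 0.0005, 0.019, 0, 0, 0, -1],
  [-0.001, 0.0005, 0.021, 0, 0, 0, -1],
  [-0.001, 0.0005, 0.021, 0, 0, 0, -1],
  [-0.001, 0.0005, 0.021, 0, 0, 0, -1],
])

```text
time: 6.6
tool_pos: [502.8, 64.9, 293.8]
orientation: [180.0, -0.0, 180.0]
wrist_force: [-0.2, -0.7, -1.7]
width: 0.286
gripper_force: 59.1
```

```bash
cat >> h.py <<'E'
def avg(n=6,c="side"):
    z=[];f=[]
    for _ in range(n):
        im=r.read_camera(c);s=r.state();z.append(s["tool_pos"]);f.append(s["wrist_force"])
    print("t",round(float(s["time"]),2),"pos",np.mean(z,0).round(2),"F",np.mean(f,0).round(2),"sd",np.std(f,0).round(2)[2]);return im
E
python3 - <<'E'
from h import *
b=avg()[...,::-1];cv2.imwrite("pics/side4.png",b)
cv2.imwrite("pics/m4.png",cv2.resize(b[140:220,200:290],None,fx=7,fy=7,interpolation=cv2.INTER_CUBIC))
E
```

```text
t 6.9 pos [502.89  64.94 294.23] F [ 0.27  0.17 -1.32] sd 0.35
```

View pics/m4.png

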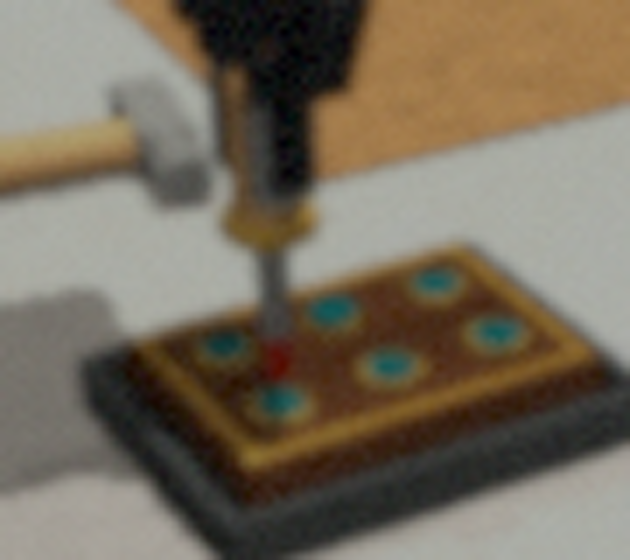

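The side crop shows the tip end at crop (277,380), just above the near-left stone (283,402), about 8 mm up and in line. I'll step down.

Emit:
carry_out([
  [-0.001, -0.0005, 0.002, 0, 0, 0, -1],
  [-0.001, -0.0005, 0.004, 0, 0, 0, -1],
  [-0.001, -0.0005, 0.0045, 0, 0, 0, -1],
  [-0.001, -0.0005, 0.0045, 0, 0, 0, -1],
  [-0.001, -0.0005, 0.0045, 0, 0, 0, -1],
])

```text
time: 7.4
tool_pos: [503.8, 64.4, 289.3]
orientation: [180.0, 0.0, 180.0]
wrist_force: [0.1, 1.0, -1.5]
width: 0.291
gripper_force: 59.1
```

```bash
python3 -c "
from h import *
avg()"
```

```text
t 7.7 pos [503.8   64.41 289.44] F [-0.04  0.39 -0.89] sd 0.43
```

Emit:
carry_out([
  [0, 0, 0.0008, 0, 0, 0, -1],
  [0, 0, 0.0015, 0, 0, 0, -1],
  [0, 0, 0.0015, 0, 0, 0, -1],
  [0, 0, 0.0015, 0, 0, 0, -1],
])

```text
time: 8.1
tool_pos: [503.8, 64.4, 287.8]
orientation: [180.0, -0.0, 180.0]
wrist_force: [-0.2, 0.2, -0.9]
width: 0.289
gripper_force: 59.1
```

```bash
python3 -c "
from h import *
avg(4)"
```

```text
t 8.3 pos [503.79  64.39 287.89] F [-0.11 -0.03 -0.95] sd 0.25
```

Emit:
carry_out([
  [0, 0, 0.0008, 0, 0, 0, -1],
  [0, 0, 0.0015, 0, 0, 0, -1],
  [0, 0, 0.0015, 0, 0, 0, -1],
  [0, 0, 0.0015, 0, 0, 0, -1],
])

```text
time: 8.7
tool_pos: [503.8, 64.4, 286.3]
orientation: [180.0, -0.0, 180.0]
wrist_force: [0.9, 0.4, -0.3]
width: 0.287
gripper_force: 59.1
```

```bash
python3 -c "
from h import *
avg(4)"
```

```text
t 8.9 pos [503.78  64.4  286.39] F [-0.08 -0.07 -0.4 ] sd 0.61
```

Emit:
carry_out([
  [0, 0, 0.0008, 0, 0, 0, -1],
  [0, 0, 0.0012, 0, 0, 0, -1],
  [0, 0, 0.0012, 0, 0, 0, -1],
  [0, 0, 0.0012, 0, 0, 0, -1],
])

```text
time: 9.3
tool_pos: [503.8, 64.4, 285.1]
orientation: [180.0, -0.0, 180.0]
wrist_force: [0.2, 0.1, -2.3]
width: 0.291
gripper_force: 59.1
```

```bash
python3 -c "
from h import *
avg(4)"
```

```text
t 9.5 pos [503.79  64.4  285.18] F [-0.53 -0.15 -0.73] sd 0.32
```

Emit:
carry_out([
  [0, 0, 0.0008, 0, 0, 0, -1],
  [0, 0, 0.0015, 0, 0, 0, -1],
  [0, 0, 0.0015, 0, 0, 0, -1],
  [0, 0, 0.0015, 0, 0, 0, -1],
])

```text
time: 9.9
tool_pos: [503.9, 64.4, 283.9]
orientation: [180.0, 0.0, 180.0]
wrist_force: [-1.0, -0.2, 0.7]
width: 0.29
gripper_force: 59.1
```

```bash
python3 -c "
from h import *
avg(4)"
```

```text
t 10.1 pos [503.84  64.4  283.9 ] F [0.11 0.17 0.96] sd 0.23
```

Emit:
carry_out([
  [0, 0, -0.003, 0, 0, 0, -1],
  [0, 0, -0.007, 0, 0, 0, -1],
  [0, 0, -0.007, 0, 0, 0, -1],
  [-0.015, 0.0005, -0.007, 0, 0, 0, -1],
  [-0.032, 0.001, -0.007, 0, 0, 0, -1],
  [-0.044, 0.0017, -0.007, 0, 0, 0, -1],
  [-0.044, 0.0017, -0.007, 0, 0, 0, -1],
  [-0.044, 0.0017, -0.004, 0, 0, 0, -1],
  [-0.044, 0.0017, -0.0025, 0, 0, 0, -1],
  [-0.044, 0.0017, -0.0017, 0, 0, 0, -1],
  [-0.044, 0.0017, -0.0017, 0, 0, 0, -1],
  [-0.044, 0.0017, -0.0017, 0, 0, 0, -1],
])

```text
time: 11.3
tool_pos: [547.6, 66.1, 285.5]
orientation: [180.0, 0.0, 180.0]
wrist_force: [0.6, -0.2, -1.5]
width: 0.287
gripper_force: 59.1
```

```bash
python3 -c "
from h import *
avg(4)"
```

```text
t 11.5 pos [547.7   66.09 285.56] F [-0.42  0.26 -1.05] sd 0.42
```

Emit:
carry_out([
  [0, 0, 0.0008, 0, 0, 0, -1],
  [0, 0, 0.0017, 0, 0, 0, -1],
  [0, 0, 0.0017, 0, 0, 0, -1],
  [0, 0, 0.0017, 0, 0, 0, -1],
])

```text
time: 11.9
tool_pos: [547.9, 66.1, 284.0]
orientation: [180.0, 0.0, 180.0]
wrist_force: [-0.3, -0.2, 0.9]
width: 0.291
gripper_force: 59.1
```

```bash
python3 -c "
from h import *
avg(4)"
```

```text
t 12.1 pos [547.86  66.08 283.94] F [-0.52  0.1   1.  ] sd 0.39
```

Emit:
carry_out([
  [0, 0, -0.003, 0, 0, 0, -1],
  [0, 0, -0.007, 0, 0, 0, -1],
  [0, 0, -0.007, 0, 0, 0, -1],
  [-0.015, 0.0005, -0.007, 0, 0, 0, -1],
  [-0.032, 0.001, -0.007, 0, 0, 0, -1],
  [-0.044, 0.0017, -0.007, 0, 0, 0, -1],
  [-0.044, 0.0017, -0.007, 0, 0, 0, -1],
  [-0.044, 0.0017, -0.004, 0, 0, 0, -1],
  [-0.044, 0.0017, -0.0025, 0, 0, 0, -1],
  [-0.044, 0.0017, -0.0017, 0, 0, 0, -1],
  [-0.044, 0.0017, -0.0017, 0, 0, 0, -1],
  [-0.044, 0.0017, -0.0017, 0, 0, 0, -1],
])

```text
time: 13.3
tool_pos: [591.5, 67.8, 285.5]
orientation: [180.0, 0.0, 180.0]
wrist_force: [0.4, -1.2, -2.0]
width: 0.292
gripper_force: 59.1
```

```bash
python3 -c "
from h import *
avg(4)"
```

```text
t 13.5 pos [591.71  67.77 285.58] F [ 0.03  0.37 -0.72] sd 0.53
```

Emit:
carry_out([
  [0, 0, -0.003, 0, 0, 0, -1],
  [0, 0, -0.0053, 0, 0, 0, -1],
  [0, 0, -0.0053, 0, 0, 0, -1],
  [0.0006, 0.015, -0.0053, 0, 0, 0, -1],
  [0.0012, 0.032, -0.0053, 0, 0, 0, -1],
  [0.0018, 0.044, -0.0053, 0, 0, 0, -1],
  [0.0018, 0.044, -0.0053, 0, 0, 0, -1],
  [0.0018, 0.044, -0.003, 0, 0, 0, -1],
  [0.0018, 0.044, -0.001, 0, 0, 0, -1],
  [0.0018, 0.044, 0, 0, 0, 0, -1],
  [0.0018, 0.044, 0, 0, 0, 0, -1],
  [0.0018, 0.044, 0, 0, 0, 0, -1],
])

```text
time: 14.7
tool_pos: [590.0, 111.4, 285.3]
orientation: [180.0, -0.0, 179.9]
wrist_force: [0.3, 0.1, -1.8]
width: 0.29
gripper_force: 59.1
```

```bash
python3 -c "
from h import *
avg(4)"
```

```text
t 14.9 pos [590.05 111.54 285.5 ] F [-0.24 -0.07 -1.34] sd 0.62
```

Not proud. Next is the stone 44 mm toward -x.

Emit:
carry_out([
  [0, 0, -0.003, 0, 0, 0, -1],
  [0, 0, -0.0053, 0, 0, 0, -1],
  [0, 0, -0.0053, 0, 0, 0, -1],
  [0.015, -0.0005, -0.0053, 0, 0, 0, -1],
  [0.032, -0.001, -0.0053, 0, 0, 0, -1],
  [0.044, -0.0017, -0.0053, 0, 0, 0, -1],
  [0.044, -0.0017, -0.0053, 0, 0, 0, -1],
  [0.044, -0.0017, -0.003, 0, 0, 0, -1],
  [0.044, -0.0017, -0.001, 0, 0, 0, -1],
  [0.044, -0.0017, 0, 0, 0, 0, -1],
  [0.044, -0.0017, 0, 0, 0, 0, -1],
  [0.044, -0.0017, 0, 0, 0, 0, -1],
])

```text
time: 16.1
tool_pos: [546.4, 110.1, 285.9]
orientation: [180.0, 0.1, 180.0]
wrist_force: [-0.7, 0.4, 0.4]
width: 0.289
gripper_force: 59.1
```

```bash
python3 -c "
from h import *
avg(4)"
```

```text
t 16.3 pos [546.33 110.07 285.8 ] F [ 0.52 -0.09  1.83] sd 0.69
```

Proud stone found: middle stone at (546,110), where contact is about 2.3 mm above the seated level. Pressing it now.

Emit:
carry_out([
  [0, 0, 0.001, 0, 0, 0, -1],
  [0, 0, 0.002, 0, 0, 0, -1],
  [0, 0, 0.003, 0, 0, 0, -1],
  [0, 0, 0.004, 0, 0, 0, -1],
  [0, 0, 0.005, 0, 0, 0, -1],
  [0, 0, 0.006, 0, 0, 0, -1],
  [0, 0, 0.007, 0, 0, 0, -1],
  [0, 0, 0.0075, 0, 0, 0, -1],
  [0, 0, 0.0075, 0, 0, 0, -1],
  [0, 0, 0.0075, 0, 0, 0, -1],
])

```text
time: 17.3
tool_pos: [546.4, 110.1, 280.8]
orientation: [180.0, 0.2, 180.0]
wrist_force: [-1.5, -0.4, 10.8]
width: 0.289
gripper_force: 59.6
```

```bash
python3 -c "
from h import *
avg(4);st()"
```

```text
t 17.5 pos [546.37 110.1  280.8 ] F [-1.58 -0.37 11.26] sd 0.34
t 17.5 pos [546.37 110.11 280.8 ] rpy [179.99   0.21 179.99] F [-2.08 -0.38 10.68] w 0.29 g 59.6
```

Emit:
carry_out([
  [0, 0, 0.001, 0, 0, 0, -1],
  [0, 0, 0.002, 0, 0, 0, -1],
  [0, 0, 0.003, 0, 0, 0, -1],
  [0, 0, 0.0037, 0, 0, 0, -1],
  [0, 0, 0.0037, 0, 0, 0, -1],
  [0, 0, 0.0037, 0, 0, 0, -1],
])

```text
time: 18.1
tool_pos: [546.5, 110.1, 278.1]
orientation: [180.0, 0.3, 180.0]
wrist_force: [-2.9, -0.7, 14.8]
width: 0.286
gripper_force: 59.9
```

```bash
python3 -c "
from h import *
avg(4);st()"
```

```text
t 18.3 pos [546.45 110.12 278.07] F [-2.24 -0.58 14.35] sd 0.38
t 18.3 pos [546.44 110.14 278.07] rpy [179.98   0.26 179.99] F [-1.69 -0.33 14.77] w 0.288 g 59.9
```

Emit:
carry_out([
  [0, 0, 0.0008, 0, 0, 0, -1],
  [0, 0, 0.0015, 0, 0, 0, -1],
  [0, 0, 0.0015, 0, 0, 0, -1],
  [0, 0, 0.0015, 0, 0, 0, -1],
  [0, 0, 0.0015, 0, 0, 0, -1],
])

```text
time: 18.8
tool_pos: [546.5, 110.1, 277.2]
orientation: [180.0, 0.3, 180.0]
wrist_force: [-4.1, -0.5, 17.0]
width: 0.286
gripper_force: 60.1
```

```bash
python3 -c "
from h import *
avg(4);st()"
```

```text
t 19.0 pos [546.51 110.12 277.21] F [-3.62 -0.95 16.79] sd 0.3
t 19.0 pos [546.5  110.12 277.2 ] rpy [179.98   0.29 179.99] F [-3.59 -1.08 16.31] w 0.289 g 60.1
```

Emit:
carry_out([
  [0, 0, -0.003, 0, 0, 0, -1],
  [0, 0, -0.007, 0, 0, 0, -1],
  [0, 0, -0.012, 0, 0, 0, -1],
  [0, 0, -0.0155, 0, 0, 0, -1],
  [0, 0, -0.0155, 0, 0, 0, -1],
  [0, 0, -0.0127, 0, 0, 0, -1],
  [0, 0, -0.0127, 0, 0, 0, -1],
  [0, 0, -0.0127, 0, 0, 0, -1],
])

```text
time: 19.8
tool_pos: [545.9, 110.1, 284.7]
orientation: [-180.0, -0.1, 180.0]
wrist_force: [-0.0, 0.3, -0.9]
width: 0.287
gripper_force: 59.2
```

```bash
python3 -c "
from h import *
avg(4);st()"
```

```text
t 20.0 pos [545.87 110.07 284.91] F [-0.08  0.61 -1.36] sd 0.55
t 20.0 pos [545.91 110.05 285.09] rpy [ 1.8000e+02 -4.0000e-02  1.7998e+02] F [-0.27  0.65 -2.2 ] w 0.29 g 59.2
```

Emit:
carry_out([
  [0, 0, 0.0008, 0, 0, 0, -1],
  [0, 0, 0.0017, 0, 0, 0, -1],
  [0, 0, 0.0017, 0, 0, 0, -1],
  [0, 0, 0.0017, 0, 0, 0, -1],
])

```text
time: 20.4
tool_pos: [546.0, 110.1, 284.0]
orientation: [180.0, 0.0, 180.0]
wrist_force: [-0.7, 0.3, 0.3]
width: 0.287
gripper_force: 59.2
```

```bash
python3 -c "
from h import *
avg(4);st()"
```

```text
t 20.6 pos [546.03 110.08 283.92] F [-0.51  0.02  0.84] sd 0.39
t 20.6 pos [546.03 110.09 283.89] rpy [1.7999e+02 2.0000e-02 1.7998e+02] F [-0.28 -0.53  1.36] w 0.287 g 59.2
```

Pressed stone now gives the same contact height as the seated ones. I'll re-touch the seated neighbour to rule out slip of the pusher in the grip.

Emit:
carry_out([
  [0, 0, -0.003, 0, 0, 0, -1],
  [0, 0, -0.007, 0, 0, 0, -1],
  [0, 0, -0.007, 0, 0, 0, -1],
  [-0.0006, -0.015, -0.007, 0, 0, 0, -1],
  [-0.0012, -0.032, -0.007, 0, 0, 0, -1],
  [-0.0018, -0.044, -0.007, 0, 0, 0, -1],
  [-0.0018, -0.044, -0.007, 0, 0, 0, -1],
  [-0.0018, -0.044, -0.003, 0, 0, 0, -1],
  [-0.0018, -0.044, -0.001, 0, 0, 0, -1],
  [-0.0018, -0.044, 0, 0, 0, 0, -1],
  [-0.0018, -0.044, 0, 0, 0, 0, -1],
  [-0.0018, -0.044, 0, 0, 0, 0, -1],
])

```text
time: 21.8
tool_pos: [547.8, 66.4, 283.9]
orientation: [-180.0, 0.0, -180.0]
wrist_force: [-1.0, -0.2, -0.3]
width: 0.289
gripper_force: 59.2
```

```bash
python3 -c "
from h import *
avg(4);st()"
```

```text
t 22.0 pos [547.75  66.3  283.86] F [-0.94 -0.11  0.7 ] sd 0.77
t 22.0 pos [547.76  66.27 283.84] rpy [1.7998e+02 1.0000e-02 1.8000e+02] F [-1.31  0.59  1.41] w 0.294 g 59.2
```

Emit:
carry_out([
  [0, 0, -0.005, 0, 0, 0, -1],
  [0, 0, -0.03, 0, 0, 0, -1],
  [0, 0, -0.06, 0, 0, 0, -1],
  [0, 0, -0.076, 0, 0, 0, -1],
  [0, 0, -0.076, 0, 0, 0, -1],
  [0, 0, -0.076, 0, 0, 0, -1],
])

```text
time: 22.6
tool_pos: [547.7, 66.1, 359.3]
orientation: [180.0, -0.0, 180.0]
wrist_force: [-0.6, -0.1, -1.1]
width: 0.29
gripper_force: 59.2
```

```bash
python3 - <<'E'
from h import *
st()
a=np.mean([r.read_camera("top").astype(float) for _ in range(4)],0).astype(np.uint8)[...,::-1].copy()
b=np.mean([r.read_camera("side").astype(float) for _ in range(4)],0).astype(np.uint8)[...,::-1].copy()
cv2.imwrite("pics/top5.png",a);cv2.imwrite("pics/side5.png",b)
h0=[483.8,-211.1,75]
for c,im in(("top",a),("side",b)):
    u,v=proj(c,h0);print(c,"proj",u,v);x,y=int(u)-8,int(v)-7
    g=im[y:y+15,x:x+17].max(2);w=np.clip(np.percentile(g,60)*0.75-g,0,None).astype(float)
    V,U=np.mgrid[y:y+15,x:x+17];p=((U*w).sum()/w.sum(),(V*w).sum()/w.sum());print(p,atz(c,p,75))
    print(g)
f=lambda x,u,v:cv2.resize(x[v-35:v+35,u-35:u+35],(400,400),interpolation=cv2.INTER_CUBIC)
cv2.imwrite("pics/m5.png",np.hstack([f(a,*map(int,proj("top",h0))),f(b,*map(int,proj("side",h0)))]))
E
```

```text
t 22.6 pos [547.71  66.11 359.3 ] rpy [179.99  -0.   179.99] F [-0.57 -0.07 -1.08] w 0.29 g 59.2
top proj 354.38946963402526 200.26801106882377
(np.float64(353.63988704553475), np.float64(200.51104835863043)) [ 483.27823551 -209.30685182   75.        ]
[[147 146 136 139 142 138 136 139 143 145 142 130 131 135 135 135 139]
 [147 140 137 142 140 135 137 140 145 147 135 132 135 136 133 137 143]
 [145 136 141 144 137 123 116 100 115 122 125 132 137 136 135 140 142]
 [141 138 144 141 119 104  84  73  81  88 101 115 136 135 138 142 142]
 [137 141 145 126  92  66  53  51  52  55  73  98 122 135 141 143 143]
 [138 143 137 107  60  43  44  44  43  43  50  74 100 124 143 142 147]
 [140 144 130  91  45  40  45  44  44  42  40  53  93 118 144 145 146]
 [143 142 122  87  45  42  44  45  44  41  41  45  85 113 143 147 147]
 [143 139 121 100  67  43  43  43  43  42  40  43  82 110 145 148 147]
 [141 135 126 108  96  46  41  43  44  41  40  46  92 112 147 148 147]
 [138 134 136 121 104  46  38  41  41  40  42  66 100 130 149 148 147]
 [134 136 141 140 117  65  43  41  39  44  63  93 118 145 149 148 
[... 738 characters left out ...]
136 133 128 120 113 107 102  96  96 101 105 112 117 120 126]
 [138 134 134 127 119 107  96  89  83  81  80  83  85  94 102 112 119]
 [133 133 126 118 107  94  84  81  76  78  75  75  72  77  86  99 112]
 [136 132 125 111  97  83  82  78  79  78  74  74  70  69  74  87 104]
 [136 133 127 115  98  84  81  79  78  74  75  73  69  69  72  87 106]
 [137 136 133 125 111  97  87  82  82  79  76  75  70  73  83 102 121]
 [139 138 138 134 128 117 106  99  94  91  91  88  88  95 108 122 133]
 [142 143 142 141 138 134 128 121 118 115 114 113 115 123 131 137 140]
 [146 145 146 144 145 143 141 141 138 137 137 137 137 140 142 144 144]
 [148 148 147 149 147 147 147 146 146 147 146 147 146 146 146 148 148]]
```

View pics/m5.png

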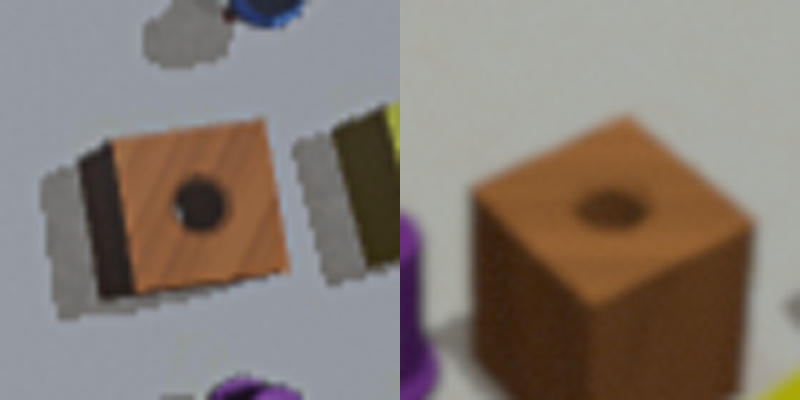

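The crops show the stand empty. Its hole is at top px (353.6,200.5) and side (294.1,254.3), averaging (484,-211.6) mm. That agrees with the grasp position, so I'm carrying the pusher back.

Emit:
carry_out([
  [0.002, -0.015, -0.002, 0, 0, 0, -1],
  [0.012, -0.05, -0.002, 0, 0, 0, -1],
  [0.022, -0.095, -0.002, 0, 0, 0, -1],
  [0.032, -0.14, -0.002, 0, 0, 0, -1],
  [0.044, -0.185, -0.002, 0, 0, 0, -1],
  [0.054, -0.23, -0.002, 0, 0, 0, -1],
  [0.061, -0.262, -0.002, 0, 0, 0, -1],
  [0.0638, -0.2774, -0.002, 0, 0, 0, -1],
  [0.0638, -0.2774, -0.002, 0, 0, 0, -1],
  [0.0638, -0.2774, -0.002, 0, 0, 0, -1],
  [0.0638, -0.2774, -0.002, 0, 0, 0, -1],
])

```text
time: 24.1
tool_pos: [484.2, -210.2, 361.7]
orientation: [180.0, 0.0, -179.9]
wrist_force: [0.0, -1.1, -0.7]
width: 0.29
gripper_force: 59.2
```

```bash
python3 -c "
from h import *
avg(2);print(shift([483.9,-211.3,360],180))"
```

```text
t 24.2 pos [ 484.25 -210.05  361.71] F [ 0.27  0.24 -0.82] sd 0.22
(array([ 0.0004, -0.0012,  0.0017]), array([0.0004, 0.0001, 0.0019]))
```

Emit:
carry_out([
  [0.0003, -0.0011, 0.008, 0, 0, 0, -1],
  [0.0003, -0.0011, 0.02, 0, 0, 0, -1],
  [0.0003, -0.0011, 0.03, 0, 0, 0, -1],
  [0.0003, -0.0011, 0.034, 0, 0, 0, -1],
  [0.0003, -0.0011, 0.038, 0, 0, 0, -1],
  [0.0003, -0.0011, 0.042, 0, 0, 0, -1],
  [0.0003, -0.0011, 0.042, 0, 0, 0, -1],
])

```text
time: 24.9
tool_pos: [483.5, -212.4, 319.1]
orientation: [180.0, -0.0, 180.0]
wrist_force: [0.8, 0.4, -1.1]
width: 0.291
gripper_force: 59.2
```

```bash
python3 - <<'E'
from h import *
b=avg(3)[...,::-1]
cv2.imwrite("pics/side6.png",b);cv2.imwrite("pics/m6.png",cv2.resize(b[190:290,245:345],(600,600),interpolation=cv2.INTER_CUBIC))
E
```

```text
t 25.05 pos [ 483.64 -212.48  319.85] F [ 0.13  0.05 -1.98] sd 0.34
```

View pics/m6.png

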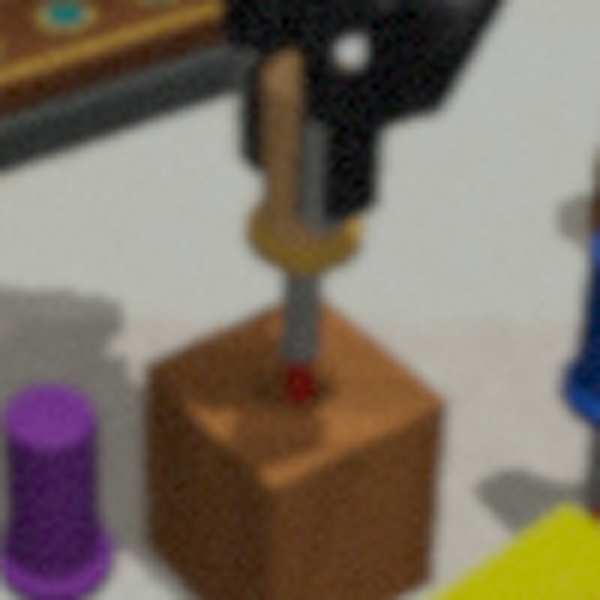

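The side crop shows the red tip end at (300,400), entering the hole, whose centre is at about (294,386). I'll shift 1.2 mm in +y and continue slowly while watching the forces.

Emit:
carry_out([
  [0.0, 0.0012, 0, 0, 0, 0, -1],
  [0.0, 0.0012, 0.003, 0, 0, 0, -1],
  [0.0, 0.0012, 0.006, 0, 0, 0, -1],
  [0.0, 0.0012, 0.009, 0, 0, 0, -1],
  [0.0, 0.0012, 0.012, 0, 0, 0, -1],
  [0.0, 0.0012, 0.012, 0, 0, 0, -1],
  [0.0, 0.0012, 0.012, 0, 0, 0, -1],
])

```text
time: 25.75
tool_pos: [483.6, -211.2, 307.5]
orientation: [180.0, -0.0, 180.0]
wrist_force: [0.1, -0.4, -1.7]
width: 0.29
gripper_force: 59.2
```

```bash
python3 - <<'E'
from h import *
avg(3)
E
```

```text
t 25.9 pos [ 483.64 -211.25  307.76] F [-0.    0.27 -1.19] sd 0.44
```

Emit:
carry_out([
  [0, 0, 0.003, 0, 0, 0, -1],
  [0, 0, 0.006, 0, 0, 0, -1],
  [0, 0, 0.01, 0, 0, 0, -1],
  [0, 0, 0.014, 0, 0, 0, -1],
  [0, 0, 0.018, 0, 0, 0, -1],
  [0, 0, 0.022, 0, 0, 0, -1],
  [0, 0, 0.026, 0, 0, 0, -1],
  [0, 0, 0.03, 0, 0, 0, -1],
  [0, 0, 0.034, 0, 0, 0, -1],
  [0, 0, 0.038, 0, 0, 0, -1],
  [0, 0, 0.038, 0, 0, 0, -1],
])

```text
time: 27.0
tool_pos: [483.4, -211.1, 268.8]
orientation: [179.9, -0.1, 180.0]
wrist_force: [0.4, -0.6, -0.8]
width: 0.291
gripper_force: 59.2
```

```bash
python3 - <<'E'
from h import *
avg(3)
E
```

```text
t 27.15 pos [ 483.59 -211.18  269.53] F [ 0.28  0.18 -1.04] sd 0.64
```

Emit:
carry_out([
  [0, 0, 0.001, 0, 0, 0, -1],
  [0, 0, 0.002, 0, 0, 0, -1],
  [0, 0, 0.003, 0, 0, 0, -1],
  [0, 0, 0.0042, 0, 0, 0, -1],
  [0, 0, 0.0042, 0, 0, 0, -1],
])

```text
time: 27.65
tool_pos: [483.6, -211.2, 265.5]
orientation: [-180.0, 0.0, 180.0]
wrist_force: [0.4, -0.3, -1.4]
width: 0.294
gripper_force: 59.3
```

```bash
python3 - <<'E'
from h import *
avg(3)
E
```

```text
t 27.8 pos [ 483.63 -211.2   265.47] F [ 0.11  0.26 -1.07] sd 0.61
```

Emit:
carry_out([
  [0, 0, 0.0006, 0, 0, 0, -1],
  [0, 0, 0.0012, 0, 0, 0, -1],
  [0, 0, 0.0012, 0, 0, 0, -1],
  [0, 0, 0.0012, 0, 0, 0, -1],
])

```text
time: 28.2
tool_pos: [483.6, -211.2, 265.4]
orientation: [-180.0, 0.0, 180.0]
wrist_force: [-2.3, 1.4, 5.1]
width: 0.29
gripper_force: 59.4
```

```bash
python3 - <<'E'
from h import *
avg(3)
E
```

```text
t 28.35 pos [ 483.59 -211.17  265.44] F [-2.52  1.85  5.09] sd 0.6
```

Flange is seated on the stand. Opening.

Emit:
carry_out([
  [0, 0, -0.0008, 0, 0, 0, -0.35],
  [0, 0, -0.0008, 0, 0, 0, -0.25],
  [0, 0, -0.0008, 0, 0, 0, -0.1],
  [0, 0, -0.0008, 0, 0, 0, 0.1],
  [0, 0, -0.0008, 0, 0, 0, 0.25],
  [0, 0, -0.0008, 0, 0, 0, 0.25],
  [0, 0, -0.0008, 0, 0, 0, 0.25],
  [0, 0, -0.005, 0, 0, 0, 0.25],
  [0, 0, -0.02, 0, 0, 0, 0.25],
  [0, 0, -0.045, 0, 0, 0, 0.25],
  [0, 0, -0.08, 0, 0, 0, 0.25],
  [0, 0, -0.11, 0, 0, 0, 0.25],
])

```text
time: 29.55
tool_pos: [483.5, -211.2, 376.1]
orientation: [-180.0, 0.0, 180.0]
wrist_force: [-0.3, -0.1, 0.3]
width: 0.626
gripper_force: 0.0
```

Emit:
carry_out([
  [0.0, 0.03, -0.03, 0, 0, 0, 0.25],
  [0, 0.075, -0.04, 0, 0, 0, 0.25],
  [0, 0.12, -0.04, 0, 0, 0, 0.25],
  [0, 0.15, -0.04, 0, 0, 0, 0.25],
  [0, 0.15, -0.04, 0, 0, 0, 0.25],
  [0, 0.15, -0.04, 0, 0, 0, 0.25],
])

```text
time: 30.15
tool_pos: [483.6, -60.8, 414.7]
orientation: [-180.0, 0.0, -179.9]
wrist_force: [0.3, -1.1, 0.2]
width: 0.62
gripper_force: 0.0
```

```bash
python3 - <<'E'
from h import *
st();a=r.read_camera("top")[...,::-1];b=r.read_camera("side")[...,::-1]
cv2.imwrite("pics/m7.png",np.hstack([cv2.resize(a[140:260,320:420],(400,480)),cv2.resize(b[140:340,205:372],(400,480))]))
E
```

```text
t 30.15 pos [483.57 -60.78 414.68] rpy [-1.7996e+02  4.0000e-02 -1.7993e+02] F [ 0.27 -1.09  0.2 ] w 0.62 g 0.0
```

View pics/m7.png

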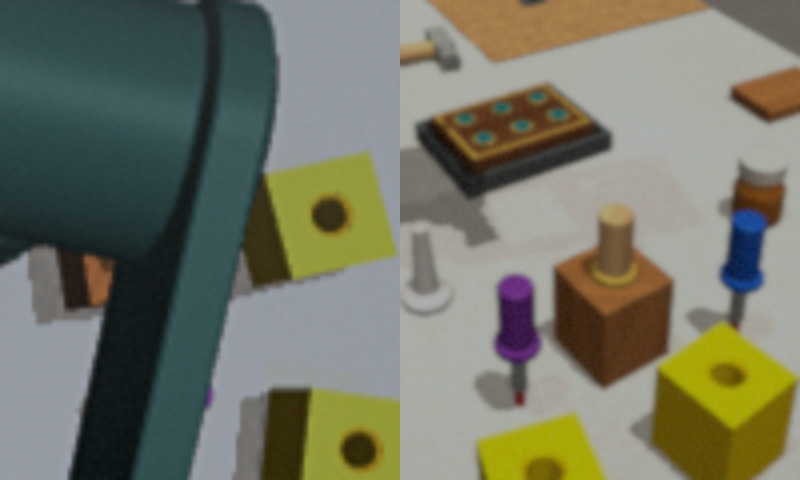

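The side view shows the pusher upright in the brown stand (crop (615,245)) with its flange flush. The mandrel, the jar, the part of the hammer in view and the look-alikes are where they were, and the gripper is clear.

```bash
python3 -c "
from workcell import r
print(r.sign_off())"
```

```text
the job is handed in; nothing more can be done
None
```

The proud stone was the middle one of the row farther to the robot's left, about 2.3 mm high; I pressed it home at about 18 N, a re-touch found it level with the two seated stones I had measured, the pusher is back upright in its stand, and I handed the job in at about 30 s.

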